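# Load the reel winder's sloping spindle

## Task

Get the bench winder ready for a new reel: thread onto its sloping spindle first the plain spacer tube, then the empty reel with its narrow boss facing outwards, and last the flanged bushing with its flange against the reel's boss. Slide each part fully home before the next goes on, leave all three sitting square on the spindle, and leave the mug, drinks can, screwdriver and multimeter where they are.

Things in the scene. Friction and masses are not known exactly. Their poses are not given: they have to be found in the camera images.
- winder: Fixed off-white wedge-shaped bench machine, 175 deep, 170 wide, 118 mm high; place and yaw vary. Origin: on the bench below the centre of the spindle's seat; z up. Own -x is its low front (75 mm ahead of the origin, 37 mm high), turned roughly to the robot. Thence the face rises towards own +x at 30 degrees from level to a flat top 118 mm high, 65 to 100 mm behind the origin.
- spindle: Fixed steel spindle square to the winder's face: leans 30 degrees from vertical to the winder's front. Origin: centre of its seat, a shoulder 48 mm across, 85 mm above the bench. Own z: outwards along it; own y: level. Diameter 20 mm, 118 mm long from the seat, the last 8 mm tapering to 9 mm. Parts let go on it slide down by their weight, so the last 10 mm or so need no hand.
- spindle_tip (a point): Point at the outer end of the spindle, on its axis, 118 mm from the seat; axes as spindle.
- reel_seat (a point): Point on the spindle's axis 70 mm from the seat: where the underside of the reel is when it is home on the spacer; axes as spindle.
- bushing_seat (a point): Point on the spindle's axis 102 mm from the seat: where the underside of the bushing's flange is when it is home on the reel; axes as spindle.
- spacer: Loose plain aluminium tube, outside diameter 40 mm, bore 25 mm, 70 mm long, standing on end on the bench; both ends alike. Origin: centre of its lower end, own z up along the bore. About 0.12 kg.
- spacer_mid (a point): Centre of the spacer, on its axis, 35 mm from either end; axes as spacer.
- spacer_seat (a point): Point on the spindle's axis 35 mm from the seat: where the spacer's centre is when it is home; axes as spindle.
- reel: Loose empty black plastic reel lying flat, boss up: two flanges 90 mm in diameter and 3 mm thick (0 to 3 mm and 13 to 16 mm above the underside), and above them a plain round boss 36 mm in diameter up to 32 mm, good to grip. Bore 25 mm right through. Origin: centre of its underside, own z up along the bore. About 0.10 kg.
- bushing: Loose steel bushing lying flange down: flange 60 mm in diameter and 8 mm thick, above it a barrel 36 mm in diameter up to 32 mm, good to grip. Bore 25 mm right through. Origin: centre of the flange's underside, own z up along the bore. About 0.16 kg.
- mug: Bystander: loose red mug, 80 mm across and 95 mm high, with a handle. Origin: centre of its underside.
- can: Bystander: loose red drinks can, 66 mm across, 115 mm high. Origin: centre of its underside.
- screwdriver: Bystander: loose blue-handled screwdriver lying on the bench, about 200 mm long. Origin: on its length, at its underside.
- multimeter: Bystander: loose yellow multimeter lying flat, 85 x 160 x 36 mm (long side along own y). Origin: centre of its underside.

How it is judged:
By the outcome, as a careful person would: the job done as asked, in the order asked, and still so for the second after the job is handed in, with the robot touching nothing.
It also fails if it takes over 72 s, if anything falls off the work surface, if the arm or the gripper's body presses on something with over 40 N, if the wrist force passes 120 N, or if a joint passes its speed limit or range.

## Robot

A 6-joint arm with a two-finger parallel gripper is mounted at the origin on the work surface. World frame = base frame: x ahead of the robot, y to its left, z up, the work surface at z = 0. Lengths are in mm, angles in rad, forces in N, time in s.
With the tool pointing down it reaches from about 350 to 975 mm from the base axis. Payload 7.1 kg.
Tool frame: the origin (TCP) lies at the very end of the fingers, on their centre line; the grasp point (between the pads) lies ctrl.hold_point_z behind it (ctrl.hold_point_z is the distance from the TCP to the grasp point, in mm); z points along the fingers, y is the line along which they close (so a half turn about z gives the same grasp; the last joint's range is limited). The gripper opens to 88 mm and grips with 3 to 60 N. Pads are 20 mm wide; open, the fingers measure 115 mm over their backs; the gripper's body (75 mm by 178 mm) begins 61 mm behind the grasp point.
Start: joints at [1.309, 0.423, 1.63, -0, 1.089, -0.019], TCP at [150.232, 606.659, 222.675] pointing down, gripper open.
Joint ranges: [-3, 3], [-0.9, 2.11], [0.09, 2.58], [-1.31, 4.45], [0.11, 2.69], [-2.54, 2.54]. Speed limits (rad/s): [2.39, 2.39, 3.01, 3.14, 3.14, 3.14].

## Interface

Orientations are given as a rotation vector (axis times angle).
In Python, from workcell import ctrl gives the robot as it stands. The module is installed in compiled form; this text tells all that it offers.
- The arm moves only by the shell command python3 -m creep 'ROWS'. ROWS is JSON, a list of rows, each an object with "translation": the shift along the tool's x, y, z in mm, a list of three; "angular": the turn, a rotation vector about the tool's x, y, z in rad, a list of three; "jaw": the opening, from 0 (shut) to 1 (fully open). A call has exactly 8 rows; each row is the pose to reach, as a shift and turn from the pose commanded when the call began, along the tool's axes at that moment; what a row does not reach only later rows make up. A row lasts 1/8 s, in which the tool goes at most 62.5 mm and 10.7 degrees, less where a joint would pass 70% of its speed; a pose out of reach is approached as far as the arm can. A call with a gripper value outside its range is refused whole. The fingers move at their own pace and stop on an object; the grip force is fixed at half the most. Time passes only in rows, so rows that repeat a pose let the fingers close, or fill a call up. It gives the time, the measured TCP pose, the force, the opening and the grip force at its end, in the units of the state.
- ctrl.get_obs(): the state, without advancing time (a new reading comes with each control period).
- ctrl.get_image(name): name is "side" or "top" or "wrist"; returns the picture (384x512x3 uint8, red, green, blue); there is no depth.
- ctrl.camera_info(name): a dict with "camera_matrix" (3x3 intrinsics, pixels), "world_from_camera" (4x4, takes a point from camera to world coordinates). Camera axes: x right, y up, looking along -z (the intrinsics and any distortion apply to the point x, -y, -z); pixel columns grow to the right and rows downward; lengths in mm; the calibration is good to about 2 mm. A picture is of the moment at which its call begins: read the wrist's pose just before it. camera_info takes no time and is no camera call; for the wrist camera it gives the pose at the moment of the call.
- ctrl.close_job(): hands the job in; it is judged then, once.
Trained networks look in the newest picture that a camera, given by its name, has taken for a name from the list of things; names that differ only in an ending like _2 or _b are one class to them, and where a whole thing is asked for, a point or a joint stands for the part that bears it (a point fixed in the world has none). Each returns a list of dicts, best first, with "score" (0 to 1); they miss things now and then, are a little off and sometimes report something else, mostly with a low value. They report only what shows in the picture. A call takes as long as a camera call.
- ctrl.look_for(camera, label): "rect" ([left, top, right, bottom] in pixels, round what is visible of it).
The state is a dict: "t": time; "qpos": joint angles; "qvel": joint speeds; "joint_torque": joint torques, N m; "ee_pos": TCP position; "orientation": TCP orientation; "ft_force": force on the tool from outside, world axes, zero at the start; "moment": the same for the moment, N m; "width": finger opening in mm; "grasp_force": force on a finger pad.
Only numpy, scipy, OpenCV 4.12 (cv2) and the standard library are available. Lean on these libraries where they do the work, as an engineer would, in place of code of your own. Each camera call takes 0.05 s, during which the arm holds its last target. There are 200 camera calls.

## Working session

There is one attempt and no reset: what is moved stays moved. The work goes in short steps, Python scripts to look and compute and a shell command to move; the robot and the scene stay as the last step left them, time stands still between calls to the robot, and variables do not carry over. Pictures are saved under pics/ and viewed, at most 10 in all, crops included, and the job is handed in when it is done.

```bash
mkdir -p pics; ls; python3 - <<'E'
from workcell import ctrl
import cv2, numpy as np
print(ctrl.get_obs(), ctrl.hold_point_z)
for c in ("top","side","wrist"):
    im=ctrl.get_image(c); cv2.imwrite(f"pics/{c}0.png",im[...,::-1])
    i=ctrl.camera_info(c); print(c,np.round(i["camera_matrix"],1).tolist(),np.round(i["world_from_camera"],3).tolist(),[k for k in i])
    for l in ("winder","spindle","spacer","reel","bushing"):
        print(l,[(np.round(r["rect"],0).tolist(),round(r["score"],2)) for r in ctrl.look_for(c,l)[:2]])
E
```

```text
pics
{'t': 0.0, 'qpos': array([ 1.30901041e+00,  4.23847307e-01,  1.63070151e+00,  8.81610103e-06,
        1.08857460e+00, -1.90153126e-02]), 'qvel': array([ 0.00058603,  0.00114803,  0.000371  , -0.00016874,  0.00098501,
       -0.00267367]), 'joint_torque': array([ 1.34533289e-03, -5.44634020e+01, -2.73680645e+01,  6.44827355e-02,
        2.28343613e-02, -1.26439754e-04]), 'ee_pos': array([150.08278376, 606.13648204, 221.89312941]), 'orientation': array([-3.80386787e-01, -3.11825434e+00,  2.37897537e-03]), 'ft_force': array([-1.04617324, -0.92771658,  1.10653285]), 'moment': array([ 0.01008885, -0.01604385, -0.01390096]), 'grasp_force': 0.0, 'width': 87.94266957078752} 18.700000000000003
top [[376.5, 0.0, 259.9], [0.0, 376.5, 190.2], [0.0, 0.0, 1.0]] [[0.024, 0.988, -0.153, 427.952], [-1.0, 0.022, -0.018, -61.996], [-0.014, 0.153, 0.988, 1163.846], [0.0, 0.0, 0.0, 1.0]] ['camera_matrix', 'world_from_camera']
winder [([136.0, 133.0, 218.0, 212.0], 0.62)]
spindle [([168.0, 170.0, 185.0, 189.0], 0.49)]
spacer [([170.0, 169.0, 185.0, 193.0], 0.64), ([271.0, 171.0, 283.0, 186.0], 0.51)]
[... 195 characters left out ...]
052, -0.572, 0.819, 910.678], [-0.021, 0.82, 0.572, 802.838], [0.0, 0.0, 0.0, 1.0]] ['camera_matrix', 'world_from_camera']
winder [([189.0, 223.0, 270.0, 315.0], 0.82)]
spindle [([230.0, 220.0, 254.0, 265.0], 0.7)]
spacer [([236.0, 194.0, 252.0, 219.0], 0.73), ([222.0, 153.0, 242.0, 186.0], 0.21)]
reel [([286.0, 206.0, 314.0, 227.0], 0.96)]
bushing [([272.0, 182.0, 287.0, 198.0], 0.51), ([286.0, 207.0, 315.0, 228.0], 0.45)]
wrist [[345.4, 0.0, 257.6], [0.0, 345.4, 185.5], [0.0, 0.0, 1.0]] [[0.24, -0.935, -0.262, 78.842], [0.971, 0.231, 0.065, 624.778], [-0.0, -0.27, 0.963, 385.923], [0.0, 0.0, 0.0, 1.0]] ['camera_matrix', 'world_from_camera']
winder []
spindle []
spacer []
reel []
bushing []
```

```bash
python3 - <<'E'
import cv2
t=cv2.imread("pics/top0.png")[120:280,120:360]; s=cv2.imread("pics/side0.png")[140:330,170:350]
cv2.imwrite("pics/t1.png",cv2.resize(t,(792,528),interpolation=2)); cv2.imwrite("pics/s1.png",cv2.resize(s,None,fx=3.15,fy=3.15,interpolation=2))
E
```

```text
(no output)
```

View pics/t1.png

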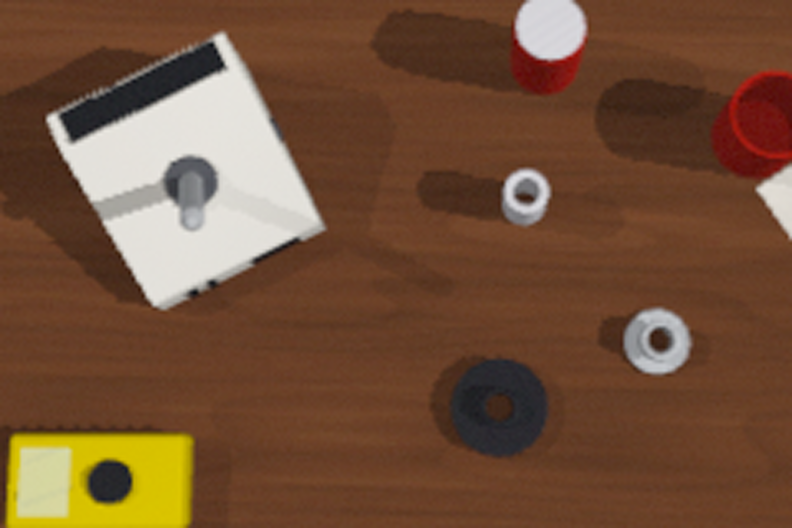

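View pics/s1.png

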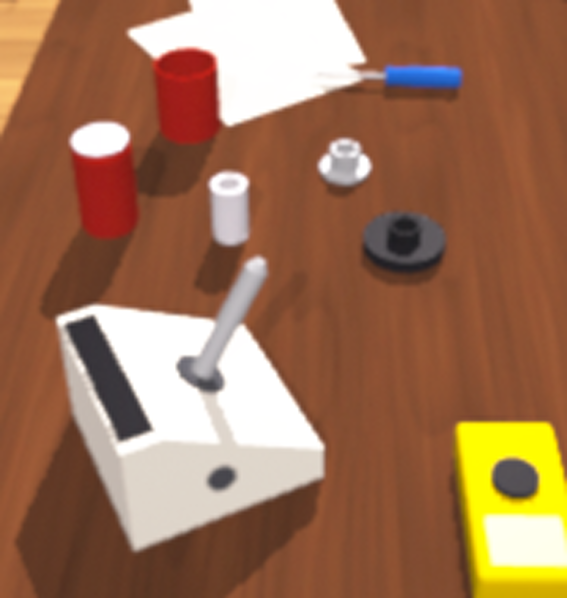

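Top crop: spindle with seat at (190,182) and tip (191,217), spacer's top at (526,188), reel at (499,407), bushing at (657,342). The side crop shows the same: spacer (230,183), reel boss (404,222), bushing barrel (345,148), tip (258,264).

```bash
cat > h.py <<'E'
from workcell import ctrl
import cv2, numpy as np
from scipy.optimize import least_squares
from scipy.spatial.transform import Rotation as R
def proj(P,i):
    T=np.linalg.inv(i["world_from_camera"]); p=T[:3,:3]@np.asarray(P,float)+T[:3,3]
    K=i["camera_matrix"]; return np.array([K[0,0]*p[0]/-p[2]+K[0,2],K[1,1]*-p[1]/-p[2]+K[1,2]])
def ray(uv,i,z):
    K=i["camera_matrix"];W=i["world_from_camera"]
    d=W[:3,:3]@[(uv[0]-K[0,2])/K[0,0],-(uv[1]-K[1,2])/K[1,1],-1]
    return W[:3,3]+d*(z-W[2,3])/d[2]
def wind(p,L):  # winder-local to world
    return R.from_euler('z',p[2]).apply(L)+[p[0],p[1],0]
def spin(s): return np.array([-s*.5,0,85+s*np.cos(np.pi/6)])
E
cat > fit.py <<'E'
from h import *
ci={c:ctrl.camera_info(c) for c in("top","side")}
px={"top":lambda u:(120+(u[0]+.5)/3.3-.5,120+(u[1]+.5)/3.3-.5),"side":lambda u:(170+(u[0]+.5)/3.15-.5,140+(u[1]+.5)/3.15-.5)}
O=[("top",(47,118),(100,85,118)),("top",(222,33),(100,-85,118)),("top",(160,308),(-75,85,37)),("top",(325,230),(-75,-85,37)),("top",(191,216),spin(116)),("top",(190,182),spin(0)),
("side",(57,318),(100,-85,118)),("side",(138,448),(100,85,118)),("side",(322,448),(-75,85,37)),("side",(243,325),(-75,-85,37)),("side",(137,549),(100,85,0)),("side",(259,264),spin(116)),("side",(201,374),spin(0))]
f=lambda p:np.concatenate([proj(wind(p,np.array(l)),ci[c])-px[c](u) for c,u,l in O])
r=least_squares(f,[440,180,.4],x_scale=[10,10,.1],loss='soft_l1'); print("winder",r.x.round(3)); print(f(r.x).reshape(-1,2).round(1).tolist())
print("tip",wind(r.x,spin(118)),"axis",wind([0,0,r.x[2]],spin(1)-spin(0)))
for n,o in dict(spacer=[("top",(526,188),70),("side",(230,183),70)],reel=[("top",(499,407),16),("side",(404,222),32)],bushing=[("top",(657,342),8),("side",(345,148),32)]).items():
    print(n,[ray(px[c](u),ci[c],z).round(1).tolist() for c,u,z in o])
E
python3 fit.py
```

```text
winder [6.35464e+02 1.99200e+02 4.98000e-01]
[[-0.4, 0.1], [-0.0, -0.4], [-1.7, -0.7], [-1.1, -2.5], [0.7, 1.5], [0.5, 0.0], [0.4, -0.1], [-4.6, 1.5], [0.9, -0.8], [-0.0, -0.3], [-0.1, 0.1], [0.5, -0.9], [0.6, -1.3]]
tip [583.61750603 171.04106181 187.19099765] axis [-0.4393776  -0.23863638  0.8660254 ]
spacer [[639.4, -98.0, 70.0], [636.2, -98.1, 70.0]]
reel [[445.4, -78.4, 16.0], [447.0, -82.7, 32.0]]
bushing [[508.7, -223.7, 8.0], [510.6, -224.4, 32.0]]
```

```bash
cat >> h.py <<'E'
DOWN=np.array([[-1,0,0],[0,1,0],[0,0,-1.]])
def to(pos,Rt=DOWN,note=""):
    o=ctrl.get_obs(); A=R.from_rotvec(o["orientation"])
    print(note,"shift",A.inv().apply(np.asarray(pos)-o["ee_pos"]).round(1).tolist(),"turn",(A.inv()*R.from_matrix(Rt)).as_rotvec().round(3).tolist())
E
python3 -c "
from h import *
to([580,-98,300])"
```

```text
shift [-586.5, -580.7, -77.3] turn [0.0, 0.0, -0.243]
```

```bash
python3 -m creep '[{"translation":[-25,-40,-40],"angular":[0,0,-0.06],"jaw":1},{"translation":[-60,-70,-75],"angular":[0,0,-0.12],"jaw":1},{"translation":[-100,-110,-77],"angular":[0,0,-0.18],"jaw":1},{"translation":[-140,-150,-77],"angular":[0,0,-0.243],"jaw":1},{"translation":[-180,-190,-77],"angular":[0,0,-0.243],"jaw":1},{"translation":[-220,-230,-77],"angular":[0,0,-0.243],"jaw":1},{"translation":[-260,-270,-77],"angular":[0,0,-0.243],"jaw":1},{"translation":[-300,-310,-77],"angular":[0,0,-0.243],"jaw":1}]'
python3 -c "
from h import *
to([580,-98,300])"
```

```text
t: 1.9
ee_pos: [367.6, 232.1, 300.0]
orientation: [-0.001, 3.141, 0.001]
ft_force: [0.4, 1.0, -0.2]
width: 87.7
grasp_force: 0.0
 shift [-212.2, -330.2, 0.1] turn [0.0, 0.001, 0.0]
```

```bash
python3 -m creep '[{"translation":[-30,-50,0],"angular":[0,0,0],"jaw":1},{"translation":[-60,-100,0],"angular":[0,0,0],"jaw":1},{"translation":[-90,-150,0],"angular":[0,0,0],"jaw":1},{"translation":[-120,-200,0],"angular":[0,0,0],"jaw":1},{"translation":[-150,-250,0],"angular":[0,0,0],"jaw":1},{"translation":[-180,-300,0],"angular":[0,0,0],"jaw":1},{"translation":[-212,-330,0],"angular":[0,0,0],"jaw":1},{"translation":[-212,-330,0],"angular":[0,0,0],"jaw":1}]'
python3 - <<'E'
from h import *
i=ctrl.camera_info("wrist"); im=ctrl.get_image("wrist"); print(ctrl.get_obs()["ee_pos"])
np.save("wc.npy",i["world_from_camera"])
cv2.imwrite("pics/w1.png",cv2.resize(im[...,::-1],(768,576),interpolation=2))
for l,z in (("spacer",70),("reel",16),("bushing",8),("can",115)):
    for r in ctrl.look_for("wrist",l)[:2]:
        b=np.array(r["rect"]);print(l,b.round(),round(r["score"],2),ray((b[:2]+b[2:])/2,i,z).round(1))
E
```

```text
t: 2.9
ee_pos: [580.3, -98.4, 299.3]
orientation: [0.004, 3.141, -0.0]
ft_force: [-0.4, 0.0, 0.3]
width: 88.0
grasp_force: 0.0
[579.07617088 -97.08969551 299.15067671]
spacer [242. 172. 276. 221.] 0.84 [629.9 -96.6  70. ]
reel [242.   1. 313.  80.] 0.92 [450.8 -74.5  16. ]
bushing [139.  69. 187. 115.] 0.79 [ 510.4 -218.6    8. ]
can [223. 256. 274. 349.] 0.68 [ 744.7 -109.3  115. ]
can [400. 110. 511. 264.] 0.62 [606.2 108.5 115. ]
```

View pics/w1.png

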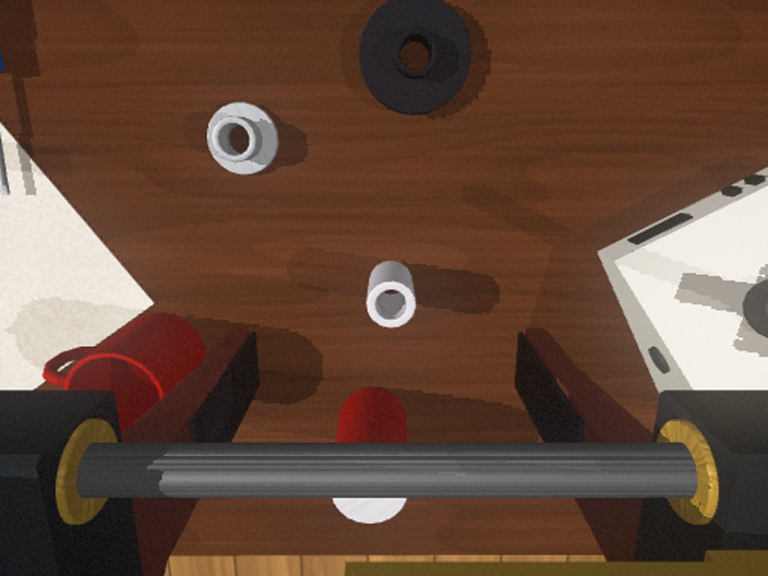

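The spacer's top ring is centred at (391,303) in this 1.5x view, the reel at (415,55) with its boss's bore at (415,57), and the bushing's barrel top at (236,138). The can is ahead at (370,470), the mug lies to the left, and the winder's front corner is at (598,252).

```bash
python3 - <<'E'
from h import *
i=ctrl.camera_info("wrist"); i["world_from_camera"]=np.load("wc.npy")
for n,u,z in (("spacer",(391,303),70),("spacer bot edge pt",(391,263),0),("reelflange",(415,55),16),("reelboss",(416,52),32),("bush flange",(243,139),8),("bush top",(236,138),32),("can top",(370,490),115),("mug top",(115,400),95),("wcorner",(598,252),37)):
    print(n,ray(((u[0]+.5)/1.5-.5,(u[1]+.5)/1.5-.5),i,z).round(1))
print(wind([635.5,199.2,.498],np.array([-75,-85,37.])))
to([639,-98,130]); to([639,-98,40])
E
```

```text
spacer [637.1 -94.9  70. ]
spacer bot edge pt [621.6 -94.4   0. ]
reelflange [446.6 -75.3  16. ]
reelboss [446.6 -75.4  32. ]
bush flange [ 511.1 -219.8    8. ]
bush top [ 510.1 -218.9   32. ]
can top [ 776.9 -111.8  115. ]
mug top [ 708.8 -312.8   95. ]
wcorner [603.3  79.4  37. ]
[610.21142606  88.69892296  37.        ]
 shift [-60.9, -2.8, 169.7] turn [0.0, -0.0, 0.001]
 shift [-60.9, -2.8, 259.7] turn [0.0, -0.0, 0.001]
```

```bash
python3 -m creep '[{"translation":[-20,-1,40],"angular":[0,0,0],"jaw":1},{"translation":[-40,-1,90],"angular":[0,0,0],"jaw":1},{"translation":[-58.5,-1,140],"angular":[0,0,0],"jaw":1},{"translation":[-58.5,-1,175],"angular":[0,0,0],"jaw":1},{"translation":[-58.5,-1,210],"angular":[0,0,0],"jaw":1},{"translation":[-58.5,-1,240],"angular":[0,0,0],"jaw":1},{"translation":[-58.5,-1,260],"angular":[0,0,0],"jaw":1},{"translation":[-58.5,-1,260],"angular":[0,0,0],"jaw":1}]'
python3 -m creep '[{"translation":[0,0,0],"angular":[0,0,0],"jaw":0.35},{"translation":[0,0,0],"angular":[0,0,0],"jaw":0.35},{"translation":[0,0,0],"angular":[0,0,0],"jaw":0.3},{"translation":[0,0,0],"angular":[0,0,0],"jaw":0.3},{"translation":[0,0,0],"angular":[0,0,0],"jaw":0.3},{"translation":[0,0,0],"angular":[0,0,0],"jaw":0.3},{"translation":[0,0,0],"angular":[0,0,0],"jaw":0.3},{"translation":[0,0,0],"angular":[0,0,0],"jaw":0.3}]'
python3 - <<'E'
from h import *
i=ctrl.camera_info("wrist"); im=ctrl.get_image("wrist"); print(ctrl.get_obs()["ee_pos"])
np.save("wc2.npy",i["world_from_camera"])
cv2.imwrite("pics/w2.png",cv2.resize(im[...,::-1],(768,576),interpolation=2))
E
```

```text
t: 4.15
ee_pos: [636.5, -96.6, 38.7]
orientation: [0.002, -3.139, -0.001]
ft_force: [0.6, -0.2, 0.3]
width: 88.0
grasp_force: 0.0
t: 5.15
ee_pos: [637.6, -97.3, 39.8]
orientation: [-0.0, 3.141, -0.0]
ft_force: [0.6, 1.1, 1.7]
width: 40.0
grasp_force: 29.9
[637.5488013  -97.33923818  39.774578  ]
```

View pics/w2.png

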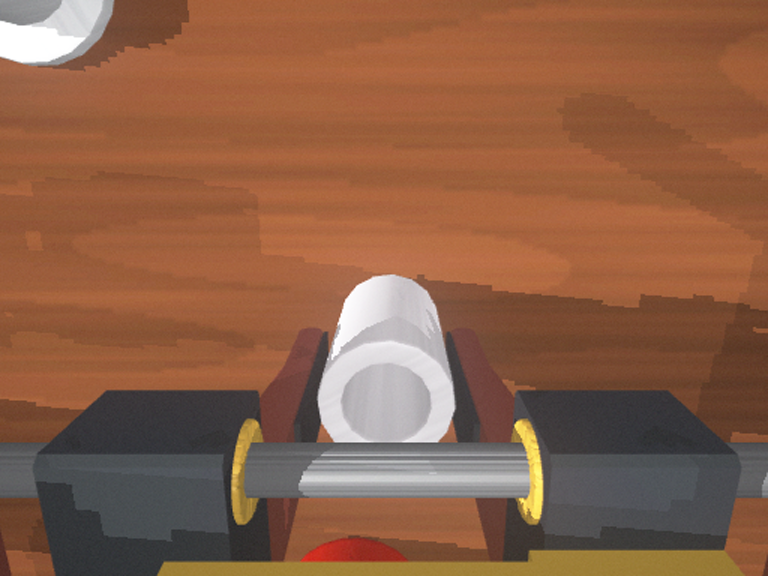

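The spacer is gripped upright between the pads, its top ring centred at (386,402). Lifting it and working out the viewing pose ahead of the spindle.

```bash
cat >> h.py <<'E'
def Rs(yaw):
    return R.from_euler('z',yaw).as_matrix()@np.array([[-np.cos(np.pi/6),0,.5],[0,1,0],[-.5,0,-np.cos(np.pi/6)]])
W=[635.46,199.2,.498]
E
python3 - <<'E'
from h import *
i=ctrl.camera_info("wrist"); i["world_from_camera"]=np.load("wc2.npy")
print(ray((386.5/1.5-.5,402.5/1.5-.5),i,70)-[637.5,-97.3,70])
print(Rs(.498).round(3).tolist())
to(wind(W,spin(266)),Rs(W[2]))
E
python3 -m creep '[{"translation":[2,0,-30],"angular":[0,0,0],"jaw":0.3},{"translation":[5,0,-60],"angular":[0,0,0],"jaw":0.3},{"translation":[15,0,-100],"angular":[0,0,0],"jaw":0.3},{"translation":[30,0,-140],"angular":[0,0,0],"jaw":0.3},{"translation":[50,0,-180],"angular":[0,0,0],"jaw":0.3},{"translation":[70,10,-220],"angular":[0,0,0],"jaw":0.3},{"translation":[90,30,-250],"angular":[0,0,0],"jaw":0.3},{"translation":[115,60,-275],"angular":[0,0,0],"jaw":0.3}]'
python3 -c "
from h import *
to(wind(W,spin(266)),Rs(W[2]))"
```

```text
[0.36346485 0.15106221 0.        ]
[[-0.761, -0.478, 0.439], [-0.414, 0.879, 0.239], [-0.5, 0.0, -0.866]]
 shift [118.9, 233.0, -275.6] turn [-0.13, -0.513, -0.486]
t: 6.2
ee_pos: [521.9, -37.2, 315.7]
orientation: [0.002, 3.141, -0.0]
ft_force: [-0.2, 0.5, -1.2]
width: 39.3
grasp_force: 29.9
 shift [3.5, 172.9, 0.3] turn [-0.131, -0.512, -0.487]
```

```bash
python3 -m creep '[{"translation":[0,20,0],"angular":[-0.016,-0.064,-0.061],"jaw":0.3},{"translation":[1,50,0],"angular":[-0.036,-0.14,-0.132],"jaw":0.3},{"translation":[1,80,0],"angular":[-0.057,-0.221,-0.21],"jaw":0.3},{"translation":[2,110,0],"angular":[-0.077,-0.3,-0.286],"jaw":0.3},{"translation":[2,135,0],"angular":[-0.097,-0.38,-0.362],"jaw":0.3},{"translation":[3,155,0],"angular":[-0.118,-0.46,-0.438],"jaw":0.3},{"translation":[3.5,173,0],"angular":[-0.131,-0.512,-0.487],"jaw":0.3},{"translation":[3.5,173,0],"angular":[-0.131,-0.512,-0.487],"jaw":0.3}]'
python3 - <<'E'
from h import *
to(wind(W,spin(266)),Rs(W[2]))
i=ctrl.camera_info("wrist"); im=ctrl.get_image("wrist"); o=ctrl.get_obs();print(o["ee_pos"],o["qpos"].round(2))
np.save("wc3.npy",i["world_from_camera"])
cv2.imwrite("pics/w3.png",cv2.resize(im[...,::-1],(768,576),interpolation=2))
for s in (0,118): print(s,(proj(wind(W,spin(s)),i)+.5)*1.5)
E
```

```text
t: 7.2
ee_pos: [517.7, 135.9, 313.8]
orientation: [-0.65, 2.55, 0.175]
ft_force: [0.5, -0.5, -1.0]
width: 39.3
grasp_force: 29.9
 shift [-1.4, -0.7, -1.0] turn [0.002, -0.002, 0.001]
[518.36929108 135.55748396 314.29081745] [ 0.13 -0.01  2.06  0.32  0.62 -2.15]
0 [385.53724572 227.26811449]
118 [385.25918078 260.0262612 ]
```

View pics/w3.png

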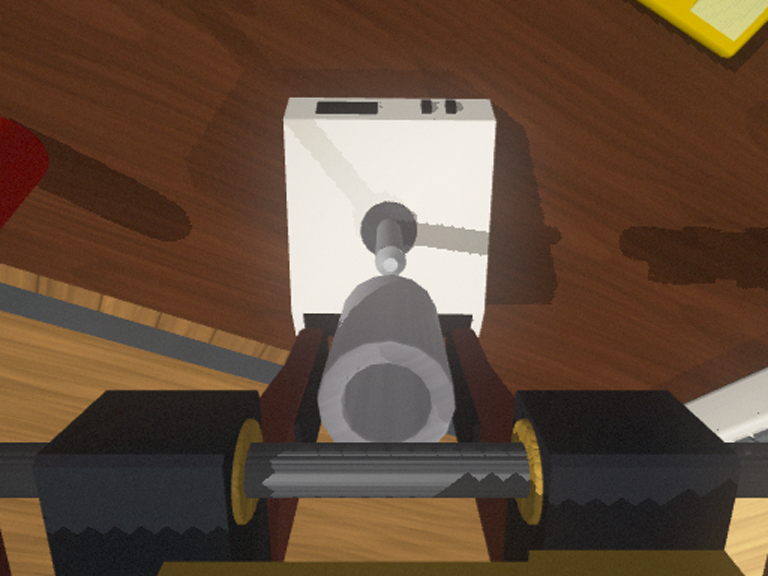

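The spindle is seen just beyond the spacer: tip at about (391,264), seat at about (388,230), a few pixels right of and below the prediction. Zooming for precision.

```bash
python3 - <<'E'
import cv2
im=cv2.imread("pics/w3.png"); im=cv2.resize(im,(512,384),interpolation=cv2.INTER_AREA)
cv2.imwrite("pics/w3c.png",cv2.resize(im[125:200,220:300],(800,750)[:2] and (640,600),interpolation=cv2.INTER_CUBIC))
E
```

```text
(no output)
```

View pics/w3c.png

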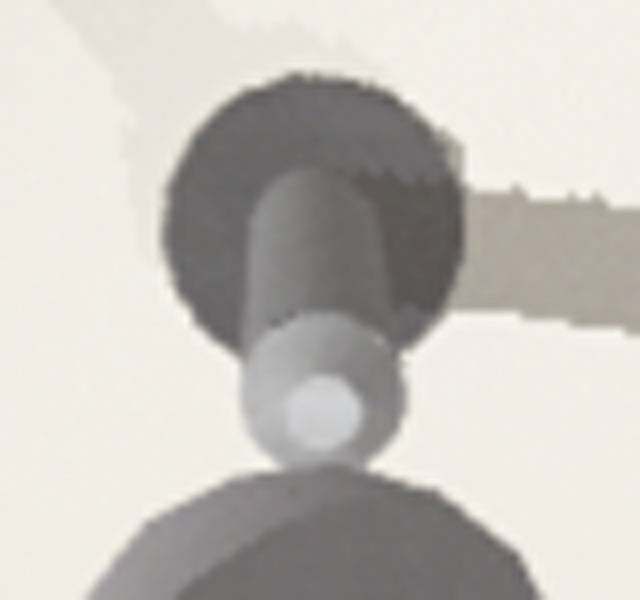

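```bash
python3 - <<'E'
from h import *
i=ctrl.camera_info("wrist"); i["world_from_camera"]=np.load("wc3.npy")
c=lambda u:np.array([220+(u[0]+.5)/8-.5,125+(u[1]+.5)/8-.5])
O=[(118,(324,411)),(110,(324,390)),(0,(315,228))]
f=lambda p:np.concatenate([proj(wind(p,spin(s)),i)-c(u) for s,u in O])
for fix in (True,False):
    r=least_squares((lambda q:f([q[0],q[1],.498])) if fix else f,W[:2] if fix else W,x_scale=[10,10] if fix else [10,10,.1]); print(r.x.round(3),r.fun.round(2))
print("front corners",[ray(((u[0]+.5)/1.5-.5,(u[1]+.5)/1.5-.5),i,37).round(1) for u in((286,121),(497,122))])
print([wind(W,np.array([-75,y,37.])).round(1) for y in(-85,85)])
E
```

```text
[636.918 203.853] [-0.07 -0.34 -0.14  0.27  0.28  0.1 ]
[6.37085e+02 2.03544e+02 4.90000e-01] [ 0.05 -0.34 -0.05  0.27  0.    0.1 ]
front corners [array([612. ,  95.9,  37. ]), array([531.6, 245.2,  37. ])]
[array([610.2,  88.7,  37. ]), array([529. , 238.1,  37. ])]
```

```bash
sed -i 's/^W=.*/W=[637.1,203.8,.493]/' h.py; python3 -c "
from h import *
to(wind(W,spin(166)),Rs(W[2]))"
```

```text
shift [-4.1, 3.5, 101.0] turn [0.004, -0.002, 0.004]
```

```bash
python3 -m creep '[{"translation":[-2,2,20],"angular":[0.004,-0.002,0.004],"jaw":0.3},{"translation":[-4,3.5,45],"angular":[0.004,-0.002,0.004],"jaw":0.3},{"translation":[-4,3.5,70],"angular":[0.004,-0.002,0.004],"jaw":0.3},{"translation":[-4,3.5,90],"angular":[0.004,-0.002,0.004],"jaw":0.3},{"translation":[-4,3.5,100],"angular":[0.004,-0.002,0.004],"jaw":0.3},{"translation":[-4,3.5,105],"angular":[0.004,-0.002,0.004],"jaw":0.3},{"translation":[-4,3.5,110],"angular":[0.004,-0.002,0.004],"jaw":0.3},{"translation":[-4,3.5,115],"angular":[0.004,-0.002,0.004],"jaw":0.3}]'
python3 -c "
from h import *
to(wind(W,spin(166)),Rs(W[2]))
i=ctrl.camera_info('wrist'); im=ctrl.get_image('wrist')
cv2.imwrite('pics/w4.png',np.hstack([im[180:300,170:350,::-1],ctrl.get_image('side')[190:310,170:300,::-1]]).repeat(2,0).repeat(2,1))"
```

```text
t: 8.25
ee_pos: [571.0, 167.9, 217.4]
orientation: [-0.642, 2.546, 0.171]
ft_force: [0.1, 0.5, -0.9]
width: 39.6
grasp_force: 29.9
 shift [1.1, 0.3, -13.7] turn [-0.001, 0.002, 0.001]
```

View pics/w4.png

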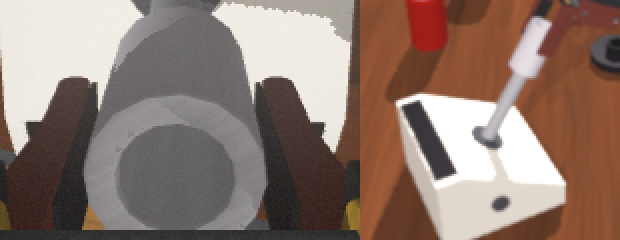

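The spacer sits coaxially over the spindle's tip with no contact force. Advancing.

```bash
python3 -m creep '[{"translation":[0.5,0.2,4],"angular":[0,0,0],"jaw":0.3},{"translation":[0.5,0.2,8],"angular":[0,0,0],"jaw":0.3},{"translation":[0.5,0.2,12],"angular":[0,0,0],"jaw":0.3},{"translation":[0.5,0.2,16],"angular":[0,0,0],"jaw":0.3},{"translation":[0.5,0.2,20],"angular":[0,0,0],"jaw":0.3},{"translation":[0.5,0.2,24],"angular":[0,0,0],"jaw":0.3},{"translation":[0.5,0.2,27],"angular":[0,0,0],"jaw":0.3},{"translation":[0.5,0.2,30],"angular":[0,0,0],"jaw":0.3}]'
python3 -c "
from h import *
to(wind(W,spin(46)),Rs(W[2])); print(ctrl.get_obs()['moment'])"
```

```text
t: 9.35
ee_pos: [583.6, 175.1, 190.7]
orientation: [-0.642, 2.547, 0.171]
ft_force: [-0.3, -0.5, -0.5]
width: 39.7
grasp_force: 29.9
 shift [0.4, 0.0, 75.9] turn [-0.001, 0.002, 0.001]
[-0.1330032   0.3433104   0.01320131]
```

```bash
python3 -m creep '[{"translation":[0.2,0,10],"angular":[0,0,0],"jaw":0.3},{"translation":[0.2,0,22],"angular":[0,0,0],"jaw":0.3},{"translation":[0.2,0,34],"angular":[0,0,0],"jaw":0.3},{"translation":[0.2,0,46],"angular":[0,0,0],"jaw":0.3},{"translation":[0.2,0,56],"angular":[0,0,0],"jaw":0.3},{"translation":[0.2,0,66],"angular":[0,0,0],"jaw":0.3},{"translation":[0.2,0,72],"angular":[0,0,0],"jaw":0.3},{"translation":[0.2,0,75],"angular":[0,0,0],"jaw":0.3}]'
python3 -m creep '[{"translation":[0,0,0],"angular":[0,0,0],"jaw":0.5},{"translation":[0,0,0],"angular":[0,0,0],"jaw":0.6},{"translation":[0,0,0],"angular":[0,0,0],"jaw":0.8},{"translation":[0,0,0],"angular":[0,0,0],"jaw":0.9},{"translation":[0,0,-5],"angular":[0,0,0],"jaw":0.9},{"translation":[0,0,-20],"angular":[0,0,0],"jaw":0.9},{"translation":[0,0,-50],"angular":[0,0,0],"jaw":0.9},{"translation":[0,0,-90],"angular":[0,0,0],"jaw":0.9}]'
python3 -c "
from h import *
to([447,-77,120]); to([447,-77,18])
i=ctrl.camera_info('wrist'); im=ctrl.get_image('wrist')
cv2.imwrite('pics/w5.png',np.hstack([im[100:300,120:390,::-1],ctrl.get_image('side')[190:390,170:300,::-1]]).repeat(2,0).repeat(2,1)[:600,:800])"
```

```text
t: 10.35
ee_pos: [616.6, 192.8, 125.5]
orientation: [-0.642, 2.548, 0.171]
ft_force: [0.2, -0.5, -1.3]
width: 39.7
grasp_force: 29.9
t: 11.35
ee_pos: [575.9, 171.0, 204.0]
orientation: [-0.642, 2.549, 0.171]
ft_force: [0.3, 0.4, 0.7]
width: 79.0
grasp_force: 0.0
 shift [242.1, -157.3, -42.7] turn [0.128, 0.513, 0.482]
 shift [293.1, -157.3, 45.6] turn [0.128, 0.513, 0.482]Traceback (most recent call last):
  File "<string>", line 5, in <module>
    cv2.imwrite('pics/w5.png',np.hstack([im[100:300,120:390,::-1],ctrl.get_image('side')[190:390,170:300,::-1]]).repeat(2,0).repeat(2,1)[:600,:800])
                              ~~~~~~~~~^^^^^^^^^^^^^^^^^^^^^^^^^^^^^^^^^^^^^^^^^^^^^^^^^^^^^^^^^^^^^^^^^^^^^^^^^
    return _nx.concatenate(arrs, 1, dtype=dtype, casting=casting)
           ~~~~~~~~~~~~~~~^^^^^^^^^^^^^^^^^^^^^^^^^^^^^^^^^^^^^^^
ValueError: all the input array dimensions except for the concatenation axis must match exactly, but along dimension 0, the array at index 0 has size 200 and the array at index 1 has size 194
```

```bash
python3 -c "
from h import *
im=ctrl.get_image('wrist')
cv2.imwrite('pics/w5.png',np.hstack([im[100:290,120:390,::-1],ctrl.get_image('side')[190:380,170:300,::-1]]).repeat(2,0).repeat(2,1))"
```

```text
(no output)
```

View pics/w5.png

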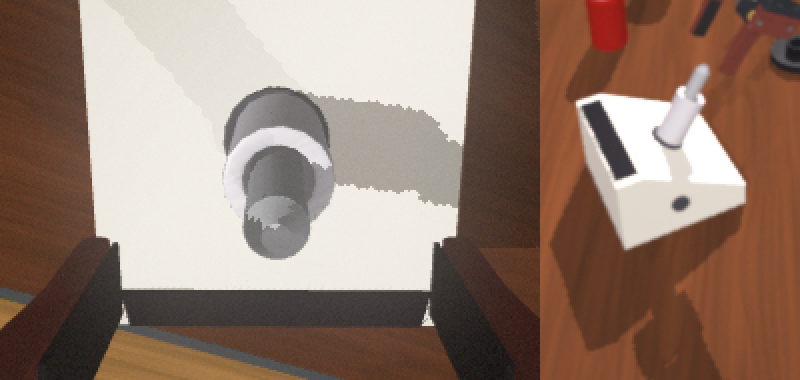

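The spacer is home and square on the seat, the spindle rising from it centrally. Next the reel.

```bash
python3 -m creep '[{"translation":[10,-5,-30],"angular":[0,0,0],"jaw":1},{"translation":[40,-25,-45],"angular":[0.018,0.073,0.069],"jaw":1},{"translation":[75,-50,-45],"angular":[0.037,0.147,0.138],"jaw":1},{"translation":[115,-75,-45],"angular":[0.055,0.22,0.207],"jaw":1},{"translation":[155,-100,-45],"angular":[0.073,0.293,0.275],"jaw":1},{"translation":[195,-125,-45],"angular":[0.091,0.366,0.344],"jaw":1},{"translation":[225,-145,-45],"angular":[0.11,0.44,0.413],"jaw":1},{"translation":[240,-157,-43],"angular":[0.128,0.513,0.482],"jaw":1}]'
python3 - <<'E'
from h import *
i=ctrl.camera_info("wrist"); im=ctrl.get_image("wrist"); print(ctrl.get_obs()["ee_pos"])
g=cv2.cvtColor(im,cv2.COLOR_RGB2GRAY)
r=ctrl.look_for("wrist","reel")[0]; b=np.array(r["rect"]); print(b.round(1),r["score"],ray((b[:2]+b[2:])/2,i,16).round(1))
cv2.imwrite("pics/w6.png",cv2.resize(im[...,::-1],(768,576),interpolation=2)); np.save("wc6.npy",i["world_from_camera"])
to([447,-77,18])
E
```

```text
t: 12.55
ee_pos: [447.8, -76.4, 118.8]
orientation: [-0.005, -3.138, -0.002]
ft_force: [0.0, 0.7, 0.2]
width: 87.8
grasp_force: 0.0
[449.06456734 -77.32472661 118.39340479]
[202.4 129.2 315.5 237.8] 0.69 [446.7 -74.9  16. ]
 shift [2.4, -1.0, 100.9] turn [0.002, -0.001, -0.001]
```

View pics/w6.png

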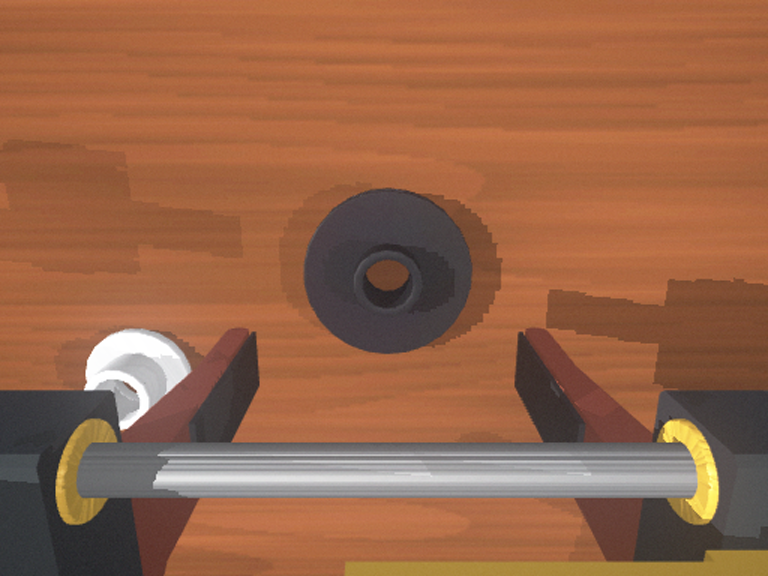

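The reel is centred ahead, boss top centred at (387,279); the bushing is at (125,385), well outside the left finger.

```bash
python3 - <<'E'
from h import *
i=ctrl.camera_info("wrist"); i["world_from_camera"]=np.load("wc6.npy")
p=ray((387.5/1.5-.5,279.5/1.5-.5),i,32); q=ray((388.5/1.5-.5,271/1.5-.5),i,16); print(p,q)
to([p[0],p[1],18.5])
E
```

```text
[444.19749848 -75.79100512  32.        ] [443.9427423  -75.23338476  16.        ]
 shift [5.2, 0.2, 100.4] turn [0.002, -0.001, -0.001]
```

```bash
python3 -m creep '[{"translation":[4.5,0.3,25],"angular":[0,0,0],"jaw":1},{"translation":[4.5,0.3,50],"angular":[0,0,0],"jaw":1},{"translation":[4.5,0.3,75],"angular":[0,0,0],"jaw":1},{"translation":[4.5,0.3,90],"angular":[0,0,0],"jaw":1},{"translation":[4.5,0.3,97],"angular":[0,0,0],"jaw":0.7},{"translation":[4.5,0.3,100],"angular":[0,0,0],"jaw":0.5},{"translation":[4.5,0.3,100],"angular":[0,0,0],"jaw":0.3},{"translation":[4.5,0.3,100],"angular":[0,0,0],"jaw":0.25}]'
python3 -m creep '[{"translation":[0,0,0],"angular":[0,0,0],"jaw":0.25},{"translation":[0,0,0],"angular":[0,0,0],"jaw":0.25},{"translation":[0,0,0],"angular":[0,0,0],"jaw":0.25},{"translation":[0,0,-10],"angular":[0,0,0],"jaw":0.25},{"translation":[0,0,-40],"angular":[0,0,0],"jaw":0.25},{"translation":[0,0,-90],"angular":[0,0,0],"jaw":0.25},{"translation":[0,10,-150],"angular":[0,0,0],"jaw":0.25},{"translation":[0,20,-210],"angular":[0,0,0],"jaw":0.25}]'
python3 - <<'E'
from h import *
im=ctrl.get_image("wrist"); print(ctrl.get_obs()["ee_pos"])
cv2.imwrite("pics/w7.png",cv2.resize(im[...,::-1],(768,576),interpolation=2))
to(wind(W,spin(215)),Rs(W[2]))
E
```

```text
t: 13.65
ee_pos: [445.3, -75.2, 21.3]
orientation: [-0.001, 3.139, 0.001]
ft_force: [-0.3, 0.5, 0.1]
width: 51.1
grasp_force: 0.0
t: 14.65
ee_pos: [443.8, -55.0, 232.9]
orientation: [-0.0, 3.141, 0.002]
ft_force: [0.7, -0.6, -0.4]
width: 35.8
grasp_force: 30.0
[447.77686457 -54.83739084 240.10869257]
 shift [-95.1, 207.7, -30.0] turn [-0.132, -0.501, -0.48]
```

View pics/w7.png

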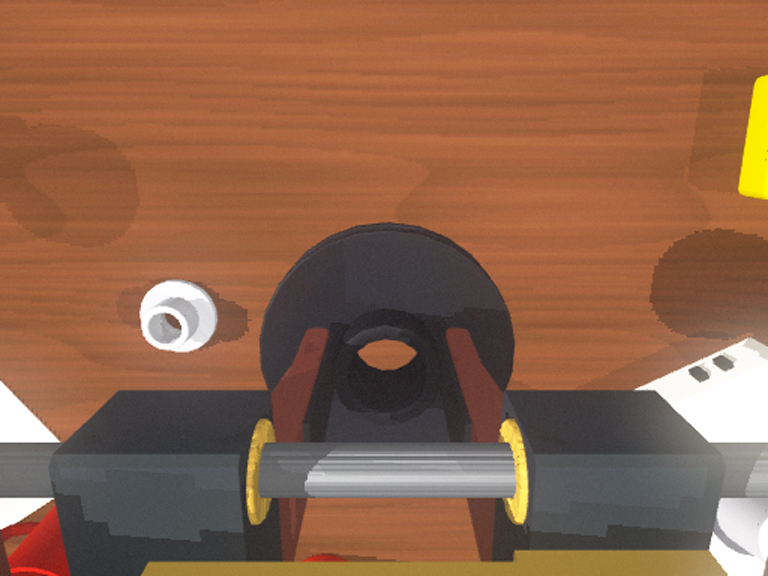

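The reel hangs square in the grip, boss ring at (387,360) between the pads. From here on I work by numbers only (picture allowance used up).

```bash
python3 - <<'E'
from h import *
i=ctrl.camera_info("wrist")
T=np.eye(4);T[:3,:3]=DOWN;T[:3,3]=[637.55,-97.34,39.77]
C=np.linalg.inv(T)@np.load("wc2.npy"); np.save("tc.npy",C)
j=dict(i);j["world_from_camera"]=C
for n,u,z in (("spacer ring",(386,402),39.77-70),("boss ring",(387.5,360),-13)):
    print(n,ray(((u[0]+.5)/1.5-.5,(u[1]+.5)/1.5-.5),j,z).round(2))
o=ctrl.get_obs(); print(o["ee_pos"],o["width"],o["moment"],o["ft_force"])
to(wind(W,spin(225)),Rs(W[2])); to(wind(W,spin(145)),Rs(W[2]))
E
```

```text
spacer ring [ -0.31   0.19 -30.23]
boss ring [  4.84   0.64 -13.  ]
[447.77686457 -54.83739084 240.10869257] 35.789004808913944 [-0.06845545 -0.0824447   0.05915698] [2.49835256 0.46127746 5.432939  ]
 shift [-90.8, 205.4, -38.7] turn [-0.132, -0.501, -0.48]
 shift [-125.2, 224.3, 31.0] turn [-0.132, -0.501, -0.48]
```

```bash
cat > reelfit.py <<'E'
from h import *
import sys
im=cv2.imread(sys.argv[1]); im=cv2.resize(im,(512,384),interpolation=cv2.INTER_AREA); g=cv2.cvtColor(im,cv2.COLOR_BGR2GRAY).astype(int)
print("col258",g[140:290,258].tolist()); print("row222",g[222,165:350].tolist())
i=ctrl.camera_info("wrist"); i["world_from_camera"]=np.load("tc.npy")
a=np.linspace(0,2*np.pi,361)
for dx in (0,2,4,6):
  out=[]
  for r,z in ((45,2.5),(45,18.5),(18,-13.5),(12.5,-13.5),(12.5,18.5)):
    P=np.array([proj([dx+r*np.cos(t),r*np.sin(t),z],i) for t in a]); out.append((round(P[:,1].min(),1),round(P[:,1].max(),1),round(P[:,0].min(),1),round(P[:,0].max(),1)))
  print(dx,out)
E
python3 reelfit.py pics/w7.png
```

```text
col258 [117, 119, 116, 115, 112, 114, 115, 110, 72, 66, 67, 64, 54, 56, 70, 68, 67, 67, 67, 65, 66, 64, 62, 65, 64, 63, 65, 60, 61, 63, 61, 61, 64, 64, 63, 61, 63, 62, 62, 61, 62, 62, 62, 62, 59, 60, 63, 62, 59, 61, 60, 61, 61, 61, 60, 58, 60, 59, 60, 59, 59, 59, 60, 60, 60, 53, 41, 41, 39, 41, 40, 39, 40, 43, 39, 39, 44, 55, 64, 64, 60, 59, 57, 52, 48, 52, 86, 114, 117, 116, 113, 115, 117, 120, 117, 115, 112, 108, 107, 109, 112, 113, 113, 110, 111, 109, 68, 40, 38, 37, 39, 41, 41, 39, 37, 37, 38, 38, 40, 40, 42, 38, 38, 38, 38, 39, 39, 39, 39, 40, 41, 42, 41, 41, 47, 55, 62, 62, 59, 56, 56, 56, 56, 61, 62, 65, 63, 61, 63, 60]
row222 [119, 117, 118, 120, 119, 118, 117, 116, 104, 78, 67, 63, 64, 66, 63, 59, 60, 60, 63, 61, 61, 60, 60, 59, 58, 57, 60, 60, 60, 58, 57, 60, 60, 60, 58, 57, 56, 59, 72, 80, 80, 79, 77, 78, 81, 82, 81, 82, 82, 80, 80, 82, 80, 66, 53, 49, 48, 44, 42, 41, 41, 43, 45, 38, 39, 47, 50, 49, 50, 47, 47, 48, 49, 60, 70, 69, 68, 67, 64, 61, 63, 63, 60, 60, 60, 56, 56, 55, 57, 56, 57, 56, 54, 57, 56, 55, 56, 57, 57, 58, 57, 48, 44, 45, 47, 48, 48, 48, 49, 47, 47, 43, 
[... 1170 characters left out ...]
float64(137.3), np.float64(288.4), np.float64(176.6), np.float64(337.3)), (np.float64(205.8), np.float64(276.0), np.float64(218.6), np.float64(295.0)), (np.float64(217.1), np.float64(265.8), np.float64(230.3), np.float64(283.3)), (np.float64(196.3), np.float64(238.1), np.float64(234.7), np.float64(279.3))]
6 [(np.float64(137.6), np.float64(301.3), np.float64(169.3), np.float64(344.5)), (np.float64(133.5), np.float64(285.4), np.float64(176.4), np.float64(337.6)), (np.float64(201.6), np.float64(272.3), np.float64(218.5), np.float64(295.1)), (np.float64(213.0), np.float64(262.0), np.float64(230.2), np.float64(283.4)), (np.float64(192.8), np.float64(234.9), np.float64(234.6), np.float64(279.3))]
```

Fitting the model rings to the edges puts the reel about 1 mm off-centre along tool -x, with its underside 19–21 mm beyond the TCP. That is easily within tolerance.

```bash
python3 -m creep '[{"translation":[-6,20,-30],"angular":[0,0,0],"jaw":0.25},{"translation":[-18,45,-36],"angular":[-0.019,-0.072,-0.069],"jaw":0.25},{"translation":[-32,75,-38],"angular":[-0.038,-0.143,-0.137],"jaw":0.25},{"translation":[-46,105,-38],"angular":[-0.057,-0.215,-0.206],"jaw":0.25},{"translation":[-60,140,-38],"angular":[-0.075,-0.286,-0.274],"jaw":0.25},{"translation":[-74,170,-38],"angular":[-0.094,-0.358,-0.343],"jaw":0.25},{"translation":[-84,193,-38],"angular":[-0.113,-0.429,-0.411],"jaw":0.25},{"translation":[-90,205,-38],"angular":[-0.132,-0.501,-0.48],"jaw":0.25}]'
python3 -m creep '[{"translation":[0,0,0],"angular":[0,0,0],"jaw":0.25},{"translation":[0,0,0],"angular":[0,0,0],"jaw":0.25},{"translation":[0,0,0],"angular":[0,0,0],"jaw":0.25},{"translation":[0,0,0],"angular":[0,0,0],"jaw":0.25},{"translation":[0,0,0],"angular":[0,0,0],"jaw":0.25},{"translation":[0,0,0],"angular":[0,0,0],"jaw":0.25},{"translation":[0,0,0],"angular":[0,0,0],"jaw":0.25},{"translation":[0,0,0],"angular":[0,0,0],"jaw":0.25}]'
python3 - <<'E'
from h import *
to(wind(W,spin(146)),Rs(W[2]))
im=ctrl.get_image("wrist"); cv2.imwrite("pics/w8.png",cv2.resize(im[...,::-1],(768,576),interpolation=2))
g=cv2.cvtColor(im,cv2.COLOR_RGB2GRAY).astype(int)
print(g[135:260,258].tolist()); print(ctrl.get_obs()["moment"])
E
```

```text
t: 15.7
ee_pos: [534.2, 150.7, 269.1]
orientation: [-0.646, 2.556, 0.178]
ft_force: [0.0, 0.9, -0.5]
width: 35.6
grasp_force: 30.0
t: 16.7
ee_pos: [534.4, 149.7, 269.1]
orientation: [-0.641, 2.559, 0.177]
ft_force: [-0.5, -0.2, -1.4]
width: 35.3
grasp_force: 30.0
 shift [-9.1, -1.2, 71.4] turn [0.005, -0.009, -0.003]
[240, 241, 240, 239, 234, 233, 235, 233, 233, 232, 85, 102, 117, 73, 77, 77, 74, 73, 69, 75, 72, 72, 71, 70, 68, 65, 67, 65, 66, 66, 65, 59, 62, 61, 62, 59, 60, 59, 60, 55, 56, 53, 54, 56, 51, 51, 51, 51, 47, 46, 47, 47, 46, 47, 47, 46, 40, 43, 41, 44, 36, 35, 33, 32, 33, 30, 25, 31, 25, 29, 30, 22, 23, 23, 22, 24, 21, 10, 23, 13, 17, 20, 22, 32, 18, 19, 23, 22, 26, 23, 35, 142, 134, 28, 28, 28, 27, 37, 26, 31, 24, 32, 29, 21, 33, 30, 27, 30, 39, 61, 63, 28, 12, 16, 13, 17, 18, 1, 11, 15, 13, 12, 17, 18, 21]
[-0.05337393  0.27487362 -0.00545225]
```

```bash
python3 -m creep '[{"translation":[-4,-0.6,10],"angular":[0.005,-0.009,-0.003],"jaw":0.25},{"translation":[-9,-1.2,25],"angular":[0.005,-0.009,-0.003],"jaw":0.25},{"translation":[-9,-1.2,45],"angular":[0.005,-0.009,-0.003],"jaw":0.25},{"translation":[-9,-1.2,60],"angular":[0.005,-0.009,-0.003],"jaw":0.25},{"translation":[-9,-1.2,68],"angular":[0.005,-0.009,-0.003],"jaw":0.25},{"translation":[-9,-1.2,71],"angular":[0.005,-0.009,-0.003],"jaw":0.25},{"translation":[-9,-1.2,71],"angular":[0.005,-0.009,-0.003],"jaw":0.25},{"translation":[-9,-1.2,71],"angular":[0.005,-0.009,-0.003],"jaw":0.25}]'
python3 - <<'E'
from h import *
to(wind(W,spin(146)),Rs(W[2]))
im=ctrl.get_image("wrist"); np.save("w9.npy",im)
g=cv2.cvtColor(im,cv2.COLOR_RGB2GRAY)
i=ctrl.camera_info("wrist"); print("pred tip",proj(wind(W,spin(118)),i).round(1))
print("bright in bore:")
s=g[205:285,225:292]
print("\n".join("".join(" .:-=+*#%@"[min(9,v//20)] for v in row) for row in s[::2]))
E
```

```text
t: 17.75
ee_pos: [572.7, 169.1, 212.2]
orientation: [-0.641, 2.548, 0.172]
ft_force: [-0.1, 0.1, -0.7]
width: 35.7
grasp_force: 30.0
 shift [0.3, 0.1, 0.8] turn [0.0, 0.001, -0.0]
pred tip [257.3 216.2]
bright in bore:
:::::.:......:.....................................................
:::::..............................................................
:::::::............................................................
:::::..............................................................
:..::::............................................................
......:............................................................
...................................................................
...................................................................
................................:.........:........................
...................................................................
................:.............:....................................
.....................::::*#@#*+++++*@@@@#==:.......................
...................=@@@@@@@@@@@@@@@@@@@@@@@@@#-..................
[... 1138 characters left out ...]
....................
...................................................................
........................... .......................................
...................................................................
...................................... ............................
...................................................................
...................................................................
...................................................................
...................................................................
...................................................................
...................................................................
```

The bore's rims match the model within 1 mm and show no tilt. Advancing onto the spindle.

```bash
python3 -m creep '[{"translation":[0.6,0.1,6],"angular":[0,0,0],"jaw":0.25},{"translation":[0.6,0.1,10],"angular":[0,0,0],"jaw":0.25},{"translation":[0.6,0.1,14],"angular":[0,0,0],"jaw":0.25},{"translation":[0.6,0.1,18],"angular":[0,0,0],"jaw":0.25},{"translation":[0.6,0.1,21],"angular":[0,0,0],"jaw":0.25},{"translation":[0.6,0.1,24],"angular":[0,0,0],"jaw":0.25},{"translation":[0.6,0.1,27],"angular":[0,0,0],"jaw":0.25},{"translation":[0.6,0.1,30],"angular":[0,0,0],"jaw":0.25}]'
python3 -c "
from h import *
to(wind(W,spin(96)),Rs(W[2]));print(ctrl.get_obs()['moment'])"
```

```text
t: 18.8
ee_pos: [585.4, 176.1, 185.3]
orientation: [-0.641, 2.549, 0.172]
ft_force: [-0.1, -0.4, -1.0]
width: 35.4
grasp_force: 30.0
 shift [-0.7, -0.1, 20.2] turn [0.0, 0.0, -0.0]
[-0.14057959  0.33468357 -0.01844595]
```

```bash
python3 -m creep '[{"translation":[-0.3,0,4],"angular":[0,0,0],"jaw":0.25},{"translation":[-0.3,0,8],"angular":[0,0,0],"jaw":0.25},{"translation":[-0.3,0,12],"angular":[0,0,0],"jaw":0.25},{"translation":[-0.3,0,16],"angular":[0,0,0],"jaw":0.25},{"translation":[-0.3,0,19],"angular":[0,0,0],"jaw":0.25},{"translation":[-0.3,0,20],"angular":[0,0,0],"jaw":0.25},{"translation":[-0.3,0,20],"angular":[0,0,0],"jaw":0.25},{"translation":[-0.3,0,20],"angular":[0,0,0],"jaw":0.25}]'
python3 -m creep '[{"translation":[0,0,0],"angular":[0,0,0],"jaw":0.45},{"translation":[0,0,0],"angular":[0,0,0],"jaw":0.6},{"translation":[0,0,0],"angular":[0,0,0],"jaw":0.8},{"translation":[0,0,0],"angular":[0,0,0],"jaw":1},{"translation":[0,0,-5],"angular":[0,0,0],"jaw":1},{"translation":[0,0,-25],"angular":[0,0,0],"jaw":1},{"translation":[0,0,-55],"angular":[0,0,0],"jaw":1},{"translation":[0,0,-90],"angular":[0,0,0],"jaw":1}]'
python3 - <<'E'
from h import *
i=ctrl.camera_info("wrist"); im=ctrl.get_image("wrist"); np.save("w10.npy",im); np.save("wc10.npy",i["world_from_camera"])
cv2.imwrite("pics/w10.png",im[...,::-1])
g=cv2.cvtColor(im,cv2.COLOR_RGB2GRAY); a=np.linspace(0,2*np.pi,361); yaw=R.from_euler('z',W[2])
def ring(s,r): # expected ring edge
    ex=np.array([np.cos(np.pi/6),0,.5]); ey=np.array([0,1,0])
    P=np.array([proj(wind(W,spin(s)+r*np.cos(t)*ex+r*np.sin(t)*ey),i) for t in a]); return [P[:,0].min().round(1),P[:,0].max().round(1),P[:,1].min().round(1),P[:,1].max().round(1)]
for n,s,r in(("flange86",86,45),("flange at 93",93,45),("lower70",70,45),("boss102",102,18),("tip",118,4.5)): print(n,ring(s,r))
m=(g<95).astype(np.uint8)
n,l,st,c=cv2.connectedComponentsWithStats(m); 
for k in np.argsort(-st[1:,4])[:5]+1: print(st[k].tolist(),c[k].round(1))
print("col",g[60:300:2,258].tolist()); 
for c in("wrist","side","top"):
    if c!="wrist": ctrl.get_image(c)
    print(c,[(np.round(r["rect"]).tolist(),round(r["score"],2)) for r in ctrl.look_for(c,"reel")[:2]])
to([510,-221,125])
E
```

```text
t: 19.8
ee_pos: [594.3, 180.9, 168.4]
orientation: [-0.641, 2.549, 0.172]
ft_force: [-0.2, 0.2, -1.2]
width: 35.6
grasp_force: 30.0
t: 20.8
ee_pos: [553.9, 159.3, 246.7]
orientation: [-0.641, 2.55, 0.172]
ft_force: [0.0, -0.2, 0.9]
width: 87.7
grasp_force: 0.0
flange86 [np.float64(200.3), np.float64(313.8), np.float64(128.2), np.float64(237.6)]
flange at 93 [np.float64(198.9), np.float64(315.2), np.float64(129.3), np.float64(241.2)]
lower70 [np.float64(203.4), np.float64(310.8), np.float64(126.1), np.float64(230.1)]
boss102 [np.float64(233.0), np.float64(281.0), np.float64(167.6), np.float64(213.7)]
tip [np.float64(250.6), np.float64(263.4), np.float64(191.4), np.float64(203.6)]
[0, 0, 512, 384, 153658] [262.2 180.9]
[197, 59, 51, 10, 498] [222.   63.5]
[303, 57, 9, 11, 94] [307.  62.]
[283, 57, 9, 11, 93] [287.1  61.9]
[471, 299, 1, 1, 1] [471. 299.]
col [178, 180, 179, 182, 181, 182, 186, 236, 235, 235, 236, 237, 237, 236, 237, 236, 237, 237, 238, 237, 237, 237, 238, 237, 238, 238, 238, 239, 238, 239, 239, 239, 74, 76, 74, 73, 72, 71, 72, 66, 67, 67, 62, 64, 64, 62, 58, 55, 54, 55, 53, 44, 45, 50, 56, 50, 77, 89, 94, 89, 90, 156, 144, 138, 136, 138, 148, 194, 204, 200, 199, 195, 179, 151, 76, 44, 42, 40, 40, 42, 39, 37, 42, 44, 41, 44, 40, 42, 42, 36, 39, 39, 39, 43, 69, 61, 60, 59, 63, 59, 61, 61, 63, 64, 61, 69, 79, 80, 82, 81, 83, 81, 109, 111, 119, 123, 131, 123, 45, 56]
wrist [([203.0, 124.0, 311.0, 234.0], 0.65), ([239.0, 171.0, 273.0, 210.0], 0.16)]
side [([232.0, 224.0, 266.0, 248.0], 0.74), ([189.0, 220.0, 272.0, 314.0], 0.48)]
top [([157.0, 171.0, 194.0, 198.0], 0.94)]
 shift [250.1, -314.4, -5.3] turn [0.129, 0.512, 0.481]
```

```bash
python3 - <<'E'
import numpy as np,cv2
g=cv2.cvtColor(np.load("w10.npy"),cv2.COLOR_RGB2GRAY).astype(int)
for r in (172,178,184): 
    d=np.diff(g[r,180:340]); print(r,180+np.argsort(d)[:2],180+np.argsort(-d)[:2])
E
python3 -m creep '[{"translation":[15,-20,-30],"angular":[0,0,0],"jaw":1},{"translation":[45,-55,-45],"angular":[0.018,0.073,0.069],"jaw":1},{"translation":[75,-95,-40],"angular":[0.037,0.147,0.138],"jaw":1},{"translation":[110,-140,-30],"angular":[0.055,0.22,0.207],"jaw":1},{"translation":[145,-185,-20],"angular":[0.073,0.293,0.275],"jaw":1},{"translation":[180,-230,-10],"angular":[0.091,0.366,0.344],"jaw":1},{"translation":[215,-275,-5],"angular":[0.11,0.44,0.413],"jaw":1},{"translation":[250,-314,-5],"angular":[0.129,0.512,0.481],"jaw":1}]'
python3 -m creep '[{"translation":[0,0,0],"angular":[0,0,0],"jaw":1},{"translation":[0,0,0],"angular":[0,0,0],"jaw":1},{"translation":[0,0,0],"angular":[0,0,0],"jaw":1},{"translation":[0,0,0],"angular":[0,0,0],"jaw":1},{"translation":[0,0,0],"angular":[0,0,0],"jaw":1},{"translation":[0,0,0],"angular":[0,0,0],"jaw":1},{"translation":[0,0,0],"angular":[0,0,0],"jaw":1},{"translation":[0,0,0],"angular":[0,0,0],"jaw":1}]'
python3 - <<'E'
from h import *
o=ctrl.get_obs();im=ctrl.get_image("wrist"); np.save("w11.npy",im)
g=cv2.cvtColor(im,cv2.COLOR_RGB2GRAY); print(o["ee_pos"])
i=ctrl.camera_info("wrist"); i["world_from_camera"]=np.load("tc.npy")
z=o["ee_pos"][2]
a=np.linspace(0,2*np.pi,181)
for r,h in ((30,8),(18,32),(12.5,32)):
    P=np.array([proj([r*np.cos(t),r*np.sin(t),z-h],i) for t in a]); print(r,h,P.min(0).round(1),P.max(0).round(1))
rr=ctrl.look_for("wrist","bushing")[:1]; print(rr)
b=np.array(rr[0]["rect"]).astype(int)
s=g[b[1]-4:b[3]+5,b[0]-4:b[2]+5]
print(b); print("\n".join("".join(" .:-=+*#%@"[min(9,v//26)] for v in row) for row in s[::2]))
E
```

```text
172 [201 337] [313 256]
178 [201 200] [314 244]
184 [201 336] [313 244]
t: 22.1
ee_pos: [509.8, -222.0, 122.9]
orientation: [-0.003, -3.138, -0.002]
ft_force: [0.9, 0.2, 0.6]
width: 87.8
grasp_force: 0.0
t: 23.1
ee_pos: [510.3, -220.6, 125.4]
orientation: [-0.001, 3.141, 0.001]
ft_force: [-0.2, -0.3, -0.2]
width: 87.9
grasp_force: 0.0
[ 510.27406552 -220.58838889  125.4159534 ]
30 8 [221.5 144.2] [293.  213.4]
18 32 [233.9 164.8] [280.5 209.6]
12.5 32 [241.  171.9] [273.4 203. ]
[{'rect': [222.8, 145.0, 290.9, 214.2], 'score': 0.86}]
[222 145 290 214]
=============================================================================
=---===================-----------------=====================================
----=----=-==-======----------++*#***********++=========================-=-==
==-==========------------+##%@@@@@@@@@@@@@@@@@@@%#**++---------==============
=============--==---=*%@@@@@@@@@@@@@@@@@@@@@@@@@@@@@@@@#*=-----=--====-=-=-=-
======-==-==-=====+%@@@@@@@@@@@@@@@@@@@@@@@@@@@@@@@@@@@@@@#*=------==========
--==-=-=-====-==%@@@@@@@@@@@@@@@@@@@@@@@@@@@@@@@@@@@@@@@@@@@@#*=------====
[... 1799 characters left out ...]
===========#@@@@@@@@@@@@@@@@%*+++++++++***####%@@@@@@@@%%%#######+----------
==============%@@@@@@@@@@@@@@@@@@%#***+**##%%@@@@@@@@@@%########*------------
===============+%@@@@@@@@@@@@@@@@@@@@@@@@@@@@@@@@@@@%@@@@@@@@@#----------====
===================%@@@@@@@@@@@@@@@@@@@@@@@@@@@@@@%@@@@@@@@*---------========
======================#@@@@@@@@@@@@@@@@@@@@@%%@@@@@@@@@@#=--------===========
=========================++%@@@@@@@@@@@@@@@@@@@@@@@#+--======-===============
=================================+%%%%%%%#####*==============================
--===========================================================================
-===--======-================================================================
```

The reel is home (113 px wide where 113.5 is expected). The bushing lies on the tool axis within 0.5 mm, so I grip and lift it.

```bash
python3 -m creep '[{"translation":[-0.3,0,30],"angular":[0,0,0],"jaw":1},{"translation":[-0.3,0,60],"angular":[0,0,0],"jaw":1},{"translation":[-0.3,0,85],"angular":[0,0,0],"jaw":1},{"translation":[-0.3,0,102],"angular":[0,0,0],"jaw":1},{"translation":[-0.3,0,110],"angular":[0,0,0],"jaw":0.8},{"translation":[-0.3,0,114],"angular":[0,0,0],"jaw":0.6},{"translation":[-0.3,0,114],"angular":[0,0,0],"jaw":0.4},{"translation":[-0.3,0,114],"angular":[0,0,0],"jaw":0.25}]'
python3 -m creep '[{"translation":[0,0,0],"angular":[0,0,0],"jaw":0.25},{"translation":[0,0,0],"angular":[0,0,0],"jaw":0.25},{"translation":[0,0,0],"angular":[0,0,0],"jaw":0.25},{"translation":[0,0,-10],"angular":[0,0,0],"jaw":0.25},{"translation":[0,5,-40],"angular":[0,0,0],"jaw":0.25},{"translation":[0,20,-90],"angular":[0,0,0],"jaw":0.25},{"translation":[0,40,-150],"angular":[0,0,0],"jaw":0.25},{"translation":[0,70,-210],"angular":[0,0,0],"jaw":0.25}]'
python3 -c "
from h import *
o=ctrl.get_obs(); print(o['ee_pos'],o['width'],o['grasp_force']); to(wind(W,spin(235)),Rs(W[2]))"
```

```text
t: 24.2
ee_pos: [511.1, -220.7, 12.0]
orientation: [-0.001, 3.14, -0.0]
ft_force: [-0.3, 0.3, 0.2]
width: 51.6
grasp_force: 0.0
t: 25.2
ee_pos: [510.1, -152.6, 218.8]
orientation: [0.001, 3.141, 0.001]
ft_force: [1.5, -0.3, -0.9]
width: 36.1
grasp_force: 30.0
[ 510.07417734 -152.57007259  218.83766899] 36.144970935929145 29.99910682439804
 shift [-23.5, 300.8, -69.6] turn [-0.129, -0.512, -0.482]
```

```bash
python3 -m creep '[{"translation":[-2,30,-45],"angular":[0,0,0],"jaw":0.25},{"translation":[-5,70,-68],"angular":[-0.018,-0.073,-0.069],"jaw":0.25},{"translation":[-9,115,-70],"angular":[-0.037,-0.147,-0.138],"jaw":0.25},{"translation":[-13,160,-70],"angular":[-0.055,-0.22,-0.207],"jaw":0.25},{"translation":[-16,205,-70],"angular":[-0.073,-0.293,-0.275],"jaw":0.25},{"translation":[-19,245,-70],"angular":[-0.091,-0.366,-0.344],"jaw":0.25},{"translation":[-22,278,-70],"angular":[-0.11,-0.44,-0.413],"jaw":0.25},{"translation":[-23,301,-70],"angular":[-0.129,-0.512,-0.482],"jaw":0.25}]'
python3 -m creep '[{"translation":[0,0,0],"angular":[0,0,0],"jaw":0.25},{"translation":[0,0,0],"angular":[0,0,0],"jaw":0.25},{"translation":[0,0,0],"angular":[0,0,0],"jaw":0.25},{"translation":[0,0,0],"angular":[0,0,0],"jaw":0.25},{"translation":[0,0,0],"angular":[0,0,0],"jaw":0.25},{"translation":[0,0,0],"angular":[0,0,0],"jaw":0.25},{"translation":[0,0,0],"angular":[0,0,0],"jaw":0.25},{"translation":[0,0,0],"angular":[0,0,0],"jaw":0.25}]'
python3 - <<'E'
from h import *
to(wind(W,spin(138)),Rs(W[2]))
g=cv2.cvtColor(ctrl.get_image("wrist"),cv2.COLOR_RGB2GRAY)
i=ctrl.camera_info("wrist"); i["world_from_camera"]=np.load("tc.npy"); a=np.linspace(0,2*np.pi,181)
for r,z in ((30,3.5),(18,-20.5),(12.5,-20.5),(12.5,11.5)):
    P=np.array([proj([r*np.cos(t),r*np.sin(t),z],i) for t in a]); print(r,z,P.min(0).round(1),P.max(0).round(1))
s=g[150:300,190:326]; print("\n".join("".join(" .:-=+*#%@"[min(9,v//26)] for v in row[::2]) for row in s[::3]))
E
```

```text
t: 26.2
ee_pos: [532.5, 149.4, 287.0]
orientation: [-0.647, 2.546, 0.173]
ft_force: [0.5, 0.4, -1.7]
width: 35.9
grasp_force: 30.0
t: 27.2
ee_pos: [533.3, 148.0, 286.8]
orientation: [-0.643, 2.549, 0.172]
ft_force: [-0.2, 0.9, -0.6]
width: 35.8
grasp_force: 30.0
 shift [-1.2, -0.0, 95.7] turn [0.001, -0.0, 0.001]
30 3.5 [199.4 179.5] [314.4 285.9]
18 -20.5 [217.2 219.5] [296.3 291.3]
12.5 -20.5 [229.3 231.1] [284.2 280.9]
12.5 11.5 [234.  207.3] [279.9 250. ]
@@@@@@@@@@@@-::::::::::::::::::::::::::::::::::::::::::::***********
@@@@@@@@@@@=:-:::::::::::::::::::::::::::::::::::::::::::=**********
@@@@@@@@@@@-::-:::::::::::::::::::::::::::::::::::::::::::**********
@@@@@@@@@@*:::::::-:::::::::::::::::::::::::::::::::::::::**********
@@@@@@@@@@=::::::::::::::::::::-------::::::::::::::::::::-*********
@@@@@@@@@@-::::::::::::::::::--===-----=:::.:::::::::::::::*********
@@@@@@@@@@-:::::::::::::::::=-+=+*+*---=-::::::.:::::::::::*********
@@@@@@@@@@-::::::::::::::::::+#***++++-=:.::::..::::::::::=*********
@@@@@@@@@@-:::::::::::::::::=###**+++==-...:..:::.::::::::+*********
@@@@@@@@@@*::::
[... 2113 characters left out ...]
..........
...............=#======-----------------------===+==+...............
...............=*#===+==---------------------====++==:..............
...............++=======+=-----------------=====+=---:..............
..............:+++++====+===------------=======+=-----..............
..............=+++++++========+++==+========+==-------..............
..............=====++++++========+==+=====++=---------:.............
.............:+++===+====++++========++============----.............
.............-++++++++====++=====++++++=++++===========.............
.............=======++=====+===========+++=+==++++=====:............
........:::..:::.:::::::::::::::::::::::::::.::::::...::.....:.:.::.
```

The bushing hangs square and centred (within 1 mm along tool x). Advancing along the axis.

```bash
python3 -m creep '[{"translation":[-0.6,0,15],"angular":[0,0,0],"jaw":0.25},{"translation":[-0.6,0,40],"angular":[0,0,0],"jaw":0.25},{"translation":[-0.6,0,65],"angular":[0,0,0],"jaw":0.25},{"translation":[-0.6,0,82],"angular":[0,0,0],"jaw":0.25},{"translation":[-0.6,0,91],"angular":[0,0,0],"jaw":0.25},{"translation":[-0.6,0,96],"angular":[0,0,0],"jaw":0.25},{"translation":[-0.6,0,99],"angular":[0,0,0],"jaw":0.25},{"translation":[-0.6,0,101],"angular":[0,0,0],"jaw":0.25}]'
python3 -m creep '[{"translation":[0,0,2],"angular":[0,0,0],"jaw":0.25},{"translation":[0,0,4],"angular":[0,0,0],"jaw":0.25},{"translation":[0,0,6],"angular":[0,0,0],"jaw":0.25},{"translation":[0,0,7],"angular":[0,0,0],"jaw":0.25},{"translation":[0,0,8],"angular":[0,0,0],"jaw":0.25},{"translation":[0,0,8],"angular":[0,0,0],"jaw":0.25},{"translation":[0,0,8],"angular":[0,0,0],"jaw":0.25},{"translation":[0,0,8],"angular":[0,0,0],"jaw":0.25}]'
python3 -c "
from h import *
to(wind(W,spin(117)),Rs(W[2]));print(ctrl.get_obs()['moment'])"
```

```text
t: 28.25
ee_pos: [578.4, 172.2, 200.1]
orientation: [-0.642, 2.548, 0.172]
ft_force: [0.1, 0.1, -2.2]
width: 35.9
grasp_force: 30.0
t: 29.25
ee_pos: [581.8, 174.1, 192.8]
orientation: [-0.642, 2.549, 0.172]
ft_force: [-0.3, 0.3, -1.0]
width: 35.9
grasp_force: 30.0
 shift [-0.5, 0.0, 7.7] turn [0.001, 0.0, 0.001]
[-0.10863917  0.34599793 -0.00462999]
```

```bash
python3 -m creep '[{"translation":[0,0,2],"angular":[0,0,0],"jaw":0.25},{"translation":[0,0,4],"angular":[0,0,0],"jaw":0.25},{"translation":[0,0,6],"angular":[0,0,0],"jaw":0.25},{"translation":[0,0,7],"angular":[0,0,0],"jaw":0.25},{"translation":[0,0,8],"angular":[0,0,0],"jaw":0.25},{"translation":[0,0,8],"angular":[0,0,0],"jaw":0.25},{"translation":[0,0,8],"angular":[0,0,0],"jaw":0.25},{"translation":[0,0,8],"angular":[0,0,0],"jaw":0.25}]'
python3 -m creep '[{"translation":[0,0,0],"angular":[0,0,0],"jaw":0.45},{"translation":[0,0,0],"angular":[0,0,0],"jaw":0.6},{"translation":[0,0,0],"angular":[0,0,0],"jaw":0.8},{"translation":[0,0,0],"angular":[0,0,0],"jaw":1},{"translation":[0,0,0],"angular":[0,0,0],"jaw":1},{"translation":[0,0,-10],"angular":[0,0,0],"jaw":1},{"translation":[0,0,-40],"angular":[0,0,0],"jaw":1},{"translation":[0,0,-90],"angular":[0,0,0],"jaw":1}]'
python3 -m creep '[{"translation":[0,0,-15],"angular":[0,0,0],"jaw":1},{"translation":[0,0,-15],"angular":[0,0,0],"jaw":1},{"translation":[0,0,-15],"angular":[0,0,0],"jaw":1},{"translation":[0,0,-15],"angular":[0,0,0],"jaw":1},{"translation":[0,0,-15],"angular":[0,0,0],"jaw":1},{"translation":[0,0,-15],"angular":[0,0,0],"jaw":1},{"translation":[0,0,-15],"angular":[0,0,0],"jaw":1},{"translation":[0,0,-15],"angular":[0,0,0],"jaw":1}]'
python3 - <<'E'
from h import *
i=ctrl.camera_info("wrist"); im=ctrl.get_image("wrist"); g=cv2.cvtColor(im,cv2.COLOR_RGB2GRAY); a=np.linspace(0,2*np.pi,181)
ex=np.array([np.cos(np.pi/6),0,.5]); ey=np.array([0,1,0])
for n,s,r in(("flangetop",110,30),("flangetop+6",116,30),("barrel",134,18),("bore",134,12.5),("tip",118,4.5),("reel",86,45)):
    P=np.array([proj(wind(W,spin(s)+r*np.cos(t)*ex+r*np.sin(t)*ey),i) for t in a]); print(n,P.min(0).round(1),P.max(0).round(1))
s=g[120:260,190:326]; print("\n".join("".join(" .:-=+*#%@"[min(9,v//26)] for v in row[::2]) for row in s[::3]))
d=g.astype(int)
for r in(165,175,185): print(r,"".join(" .:-=+*#%@"[min(9,v//26)] for v in d[r,190:326]))
E
```

```text
t: 30.25
ee_pos: [585.3, 176.0, 185.9]
orientation: [-0.642, 2.549, 0.172]
ft_force: [-0.2, -0.1, -1.1]
width: 36.1
grasp_force: 30.0
t: 31.25
ee_pos: [544.6, 154.2, 263.7]
orientation: [-0.643, 2.552, 0.172]
ft_force: [1.1, -0.2, 0.2]
width: 87.7
grasp_force: 0.0
t: 32.25
ee_pos: [539.1, 151.1, 276.7]
orientation: [-0.642, 2.549, 0.172]
ft_force: [0.3, -0.4, 0.1]
width: 88.0
grasp_force: 0.0
flangetop [220.8 145.2] [293.7 215.7]
flangetop+6 [220.  146.4] [294.5 218.3]
barrel [233.4 166.4] [281.1 212.1]
bore [240.7 173.6] [273.8 205.3]
tip [251.6 178.6] [262.9 189.4]
reel [206.7 123.3] [307.9 221.8]
@@@@@@@@@%%%%%%%%%%%%%%%%%%%%#++=:::-+#@@@@@@@@@@@@@@@@@@@@@@@@@@@@@
@@@@@@@@@@%%%%%%%%%%%%%%%+::---:-:-::-:-:::#@@@@@@@@@@@***********@*
@@@@@@@@@@@%%%%%%%%%%%-::-:-::::-::::-:-:::-::-@@@@#****************
@@@@@@@@@@@@@%%%%%%%-::::-::-:::-::::-:-::::--:-:*******************
@@@@@@@@@@@@@@%%%%-:::::::::::::::::::-::::::::::::*****************
@@@@@@@@@@@@@@@%+-::::::::::::::::::::::::::::::::::=***************
@@@@@@@@@@@@@@@--::::::::::::::::::::::::::::::::::::-**************
@@@@@@@@@@
[... 2472 characters left out ...]
:
------=-=====-::::::::::::::::::::::::::::::::::::::::::::::::::::::
-----------=======::::::::::::::::::::::::::::::::::::::::::::::::::
-----------------======-::::::::::::::::::::::::::::::::::::::::::::
----------------------======-:::::::::::::::::::::::::::::::::::::::
165 @@@@@@@@@@@@@@@@@#-:::::::::::::::*%###############*++======+**###########*=--------=++++++++++++++++-::::::::::::::::-*****************
175 @@@@@@@@@@@@@@@@@@=::::::::::::-%%############**@%%%####======================-=#######*==++++++++++++++::::::::::::::=*****************
185 @@@@@@@@@@@@@@@@@@@@+:::::::::::=####%%#####*%%%##*=----============#####======::-+++#####*++++++++++++:::::::::::::=*******************
```

```bash
python3 -c "
from workcell import ctrl
print(ctrl.close_job())"
```

```text
the job is handed in; nothing more can be done
None
```

The job is handed in after about 32 s of robot time: the spacer, the reel with its boss outwards and the bushing with its flange against the boss went on in that order. In the wrist camera's images each part sat square and within about a millimetre of its home position. The moves were kept clear of the mug, can, screwdriver and multimeter, though I did not measure those four again at the end.

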